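# Unload the blue carrier from the sample carousel

### The arm

A 6-joint arm with a two-finger parallel gripper is mounted at the origin on a cart in front of the work surface, level with it; the furniture and walls round the work are solid. World frame = base frame: x ahead of the robot, y to its left, z up, the work surface at z = 0. Lengths are in mm, angles in rad, forces in N, time in s.
With the tool pointing down it reaches from about 300 to 775 mm from the base axis. Payload 14.6 kg.
Tool frame: the origin (TCP) lies on the centre line of the jaws, within the pads' length; the fingertips stand 22 mm ahead of it and the grasp point (between the pads) lies 3 mm ahead of it (manip.tcp_to_tips is the distance from the TCP to the fingertips, in mm); z points along the fingers, y is the direction in which the jaws open and shut (so a half turn about z gives the same grasp; the last joint's range is limited). The gripper opens to 94 mm and grips with 3 to 60 N. Pads are 16 mm wide; open, the fingers measure 119 mm over their backs; the gripper's body (75 mm by 177 mm) begins 78 mm behind the grasp point.
Start: joints at [-1.348, 0.3, 1.521, -0, 1.321, -0.067], TCP at [157.161, -527.057, 190.646] pointing down, gripper open.
Joint ranges: [-3.03, 3.03], [-0.79, 2.21], [0.23, 2.52], [-1.04, 4.18], [0, 3.07], [-2.55, 2.55]. Speed limits (rad/s): [2.22, 2.22, 2.57, 3.14, 3.14, 3.14].

### API

Orientations are given as [roll, pitch, yaw] about the fixed x, y, z axes, in that order (R = Rz(yaw) Ry(pitch) Rx(roll)).
In Python, from cell import manip, vision, workorder gives the robot as it stands.
- The arm moves only by the tool carry_out, never from a script. Its argument "deltas" is a list of rows, each a list of 3 entries, a list of its own where there are three numbers: the shift along the tool's x, y, z in cm, then the turn about the tool's z in degrees, then the opening, from 0 (shut) to 1 (fully open). A call has 1 to 20 rows; each row shifts and turns the commanded pose from where the row before left it, along the tool's axes as they then stand; what a row does not reach is not made up. A row lasts 1/12 s, in which the tool goes at most 41.7 mm and 7.16 degrees, less where a joint would pass 70% of its speed; a pose out of reach is approached as far as the arm can. A call with a gripper value outside its range is refused whole. The fingers move at their own pace and stop on an object; "grip_force" is the grip in N (left out, the last holds). Time passes only in rows, so rows that do not move let the fingers close. It gives the time, the measured TCP pose, the force and the opening at its end, in the units of the state.
- manip.read_state(): the state, without advancing time (a new reading comes with each control period).
- vision.camera(name): name is "side" or "top" or "wrist"; returns (picture, depth): 384x512x3 uint8, red, green, blue; 384x512 float32, mm along the optical axis (not along the pixel's ray), 0 where there is no reading.
- vision.calibration(name): a dict with "mtx" (3x3 intrinsics, pixels), "eye" and "orientation" of the camera in the world. Camera axes: x right, y down, z forward; pixel columns grow to the right and rows downward; lengths in mm; the calibration is good to about 2 mm. A picture is of the moment at which its call begins: read the wrist's pose just before it. calibration takes no time and is no camera call; for the wrist camera it gives the pose at the moment of the call.
- workorder.sign_off(): hands the job in, once; it reports no verdict.
The state is a dict: "clock": time; "joints": joint angles; "qd": joint speeds; "effort": joint torques, N m; "eef_pos": TCP position; "eef_rot": TCP orientation; "wrist_force": force on the tool from outside, world axes, zero at the start; "moment": the same for the moment, N m; "finger_gap": finger opening in mm.
Only numpy, scipy, OpenCV 4.12 (cv2) and the standard library are available. Lean on these libraries where they do the work, as an engineer would, in place of code of your own. Each camera call takes 0.05 s, during which the arm holds its last target.

### The job

Turn the small sample carousel (it has two pegs to push) until the blue carrier faces the gate under the blue bridge, then press down on the carrier's rubber top and drag it out under the bridge into the dock until it lies flat and fully home against the red end stop. Press firmly but not hard (never 40 N or more), slide the carrier without lifting it out, leave the yellow carrier in its slot on the carousel, and do not disturb the two bottles and the timer that stand around.

Things in the scene. Friction and masses are not known exactly. Their poses are not given: they have to be found in the camera images.
- station: Fixed unloading station; origin on the bench under the carousel's axis. Grey round bed, radius 92 mm, with a low guide ring (inner radius 82 mm, top 22 mm above the bench) round the carousel, open only at the gate in the station's -x direction (toward the robot). From the gate a straight dock channel, 43 mm wide with a flared mouth, runs along -x to a red end stop.
- gate (a point): Middle of the gate, 88.5 mm from the axis along the station's -x, 20 mm above the bench; axes as the station's. A blue bridge bar crosses over it (x = -82 to -95 mm in the station frame, underside 36 mm, top 44 mm above the bench, 83 mm long across): a carrier passes under it, a finger cannot, so the drag takes two presses, one on each side of the bridge.
- dock_home (a point): Centre, half-way up, of a carrier that is fully home against the red stop: 131 mm from the axis along the station's -x, 20 mm above the bench; axes as the station's. Dock floor 15 mm, side walls and stop 22 mm above the bench; the stop's inner face is 164 mm from the axis.
- carousel: White disc, radius 80 mm, turning either way about the vertical through its origin (on the bench, same place as the station's); slight friction (about 1 N at a peg), stays where left. Two slots between grey rails (22 mm above the bench, 42 mm apart) lie along its +x and -x, two black pegs on its +y and -y. A slot faces the gate when its x axis is parallel to the station's.
- peg_a (a point): Black upright peg to push the carousel by, 14 mm thick, on the carousel's +y, 55 mm from its axis; reaches 60 mm above the bench; this point is on its centre line 45 mm above the bench.
- peg_b (a point): The other black peg, the same, on the carousel's -y.
- blue_carrier_top (a point): Top centre of the loose blue carrier, a flat slick plate 66 mm long (x, radial), 40 wide (y), 9 thick, with a black rubber pad (56 x 24 mm) on top. In one of the two slots (which varies), centre 45 mm from the axis; top 25 mm above the bench there, 24 in the dock. Only 3 mm above the rails, too low to grip. Friction: underside 0.2, pad 1; a press of 6 to 20 N moves it.
- yellow_carrier_top (a point): Top centre of the yellow carrier, the same size, in the opposite slot; it must stay in its slot.
- brown_bottle_center (a point): Centre of a small brown bottle, 30 mm across, 57 mm tall, beside the dock; not to be disturbed.
- timer_center (a point): Centre of a white lab timer, 66 x 66 x 19 mm, on the other side of the dock; not to be disturbed.
- red_bottle_center (a point): Centre of a white bottle with a red cap, 36 mm across, 78 mm tall, beside the carousel; not to be disturbed.
- stand_rod (a point): Obstacle: a clamp at this point (about 0.46 m above the bench, some 40 mm across) on the upright steel rod, 14 mm thick and about 0.62 m tall, of a fixed stand left of the station. When the arm crosses from left to right, keep the wrist in front of it (nearer the robot).
- pump_front (a point): Obstacle: middle of the front face of a fixed grey vacuum pump, a box 170 mm wide and 145 mm tall that stands behind the station and reaches away from the robot. The peg farther from the gate can be too close to it for a gripper's body; the peg nearer the gate is always clear.

How it is judged (in metres and radians):
On the way, in this order (a step that is already met when the one before it is completed fails the run):
1. the carousel is turned so that the blue carrier, still in its slot, faces the gate (within about 5 degrees) (angle between the x axis of carousel and the x axis of station, either way round below 0.09 rad and x of blue_carrier_top in the frame of station between -0.062 and -0.036 m), for 0.2 s.
2. the carrier is on its way out through the gate with the fingers on it (x of blue_carrier_top in the frame of station below -0.065 m and contact force between the fingers and blue_carrier above 1 N), for 0.1 s.
At the end, for the whole second after the job is handed in: The blue carrier lies flat in the dock, within 4 mm of the red end stop and 6 mm of its home point, at rest; the yellow carrier still lies flat in its slot on the carousel (x of blue_carrier_top in the frame of dock_home below 0.004 m and horizontal distance between blue_carrier_top and dock_home below 0.006 m and angle between each of blue_carrier_top, yellow_carrier_top's own z axis and vertical below 0.05 rad and height (world z) of blue_carrier_top below 0.027 m and linear speed of blue_carrier below 0.01 m/s and horizontal distance between yellow_carrier_top and carousel between 0.036 and 0.055 m and height (world z) of yellow_carrier_top below 0.028 m); the robot touches nothing.
It fails at once if a carrier was lifted out (more than 15 mm) (height (world z) of any of blue_carrier_top, yellow_carrier_top above 0.04 m).
It fails at once if the carrier was pressed with 40 N or more (contact force between the fingers and blue_carrier above 40 N).
It fails at once if the yellow carrier left its slot (horizontal distance between yellow_carrier_top and carousel above 0.063 m).
It fails at once if a bottle or the timer was moved more than 20 mm (distance of any of brown_bottle_center, timer_center, red_bottle_center from where it was at the start of the episode above 0.02 m).
It also fails if it takes over 61 s, if anything falls off the work surface, if the arm or the gripper's body presses on something with over 40 N, if the wrist force passes 120 N, or if a joint passes its speed limit or range.

## Working session

There is one attempt and no reset: what is moved stays moved. The work goes in short steps, Python scripts to look and compute and a tool call to move; the robot and the scene stay as the last step left them, time stands still between calls to the robot, and variables do not carry over. Pictures are saved under pics/ and viewed, and the job is handed in when it is done.

Besides the shell and the picture viewer there is one more tool, called after "Request:" in YAML: its name, and indented under it one key for each argument. carry_out: Moves the arm, as the interface text tells. Its arguments: {"type":"object","properties":{"deltas":{"type":"array","items":{"type":"array"}},"grip_force":{"type":"number"}},"required":["deltas"]}

```bash
mkdir -p pics; ls
python3 - <<'E'
from cell import manip, vision, workorder
import cv2,numpy as np
print(manip.read_state(), manip.tcp_to_tips)
for n in ["top","side"]:
    p,d=vision.camera(n); c=vision.calibration(n)
    print(n,c)
    cv2.imwrite(f"pics/{n}0.png",p[:,:,::-1]); np.savez(f"{n}0.npz",p=p,d=d,**c)
E
```

```text
pics
{'clock': 0.0, 'joints': array([-1.34756678e+00,  3.00492459e-01,  1.52155586e+00,  6.64411896e-06,
        1.32068887e+00, -6.65977564e-02]), 'qd': array([-1.44766601e-04, -3.72112689e-04,  8.21145111e-04,  9.97870540e-04,
        1.93792904e-04, -6.85285563e-06]), 'effort': array([-1.72540811e-03, -5.31804442e+01, -3.52737522e+01,  7.07967044e-02,
        2.44221976e-02, -7.93888876e-05]), 'eef_pos': array([ 157.1236712 , -526.80059782,  190.08529091]), 'eef_rot': array([-3.14045109e+00, -8.25880500e-05,  2.89825609e-01]), 'wrist_force': array([ 0.28466067, -0.30941535,  0.73244335]), 'moment': array([-0.01722136, -0.02074287,  0.01304523]), 'finger_gap': 94.09340382353768} 22.0
top {'mtx': array([[370.91857433,   0.        , 253.18072943],
       [  0.        , 370.91857433, 191.57389256],
       [  0.        ,   0.        ,   1.        ]]), 'eye': array([ 467.50771763, -132.89749027, 1139.98722048]), 'orientation': array([-3.00391892, -0.00742733, -1.56416704])}
side {'mtx': array([[352.88247384,   0.        , 251.95863265],
       [  0.        , 352.88247384, 192.29049793],
       [  0.        ,   0.        ,   1.        ]]), 'eye': array([483.79212422, 668.22964236, 607.61232782]), 'orientation': array([-1.96166539, -0.00790679, -3.03936306])}
```

View pics/top0.png

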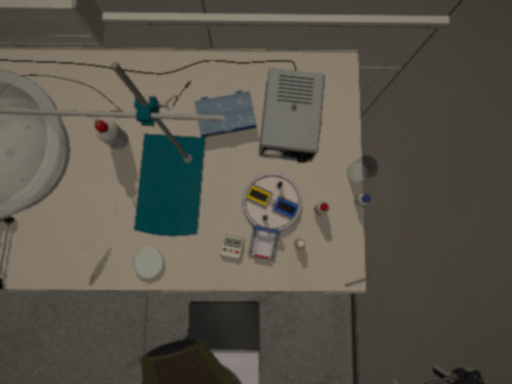

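View pics/side0.png

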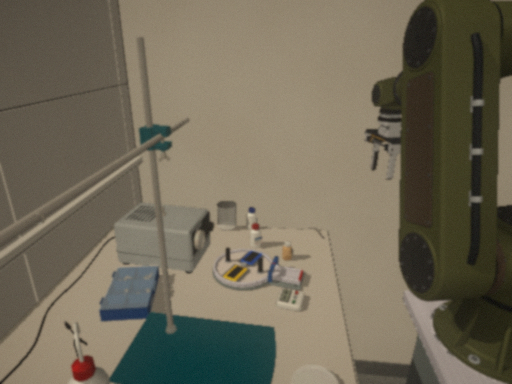

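```bash
cat > h.py <<'E'
import numpy as np,cv2
from scipy.spatial.transform import Rotation as R
def load(n):
    z=np.load(n); return z
def ray(c,u,v):
    d=np.linalg.solve(c['mtx'],np.array([u,v,1.0])); return R.from_euler('xyz',c['orientation']).as_matrix()@d
def onplane(c,u,v,z):
    d=ray(c,u,v); return c['eye']+d*(z-c['eye'][2])/d[2]
def proj(c,P):
    q=R.from_euler('xyz',c['orientation']).as_matrix().T@(np.asarray(P,float)-c['eye']); q=c['mtx']@q; return q[:2]/q[2]
E
python3 - <<'E'
from h import *
z=load('top0.npz'); p=z['p'][140:280,210:350,::-1]
cv2.imwrite('pics/topc.png',cv2.resize(p,None,fx=4.2,fy=4.2,interpolation=cv2.INTER_CUBIC))
for n in ['top0.npz','side0.npz']:
    z=load(n);hsv=cv2.cvtColor(z['p'],cv2.COLOR_RGB2HSV)
    for nm,lo,hi in [('blue',(105,120,60),(125,255,255)),('yel',(20,120,80),(35,255,255)),('red',(0,120,80),(8,255,255)),('red2',(172,120,80),(180,255,255))]:
        m=cv2.inRange(hsv,lo,hi)
        k,l,s,ce=cv2.connectedComponentsWithStats(m)
        for i in range(1,k):
            if s[i,4]>8: print(n,nm,s[i],ce[i].round(1), onplane(z,*ce[i],25).round(0), z['d'][int(ce[i][1]),int(ce[i][0])])
E
```

```text
top0.npz blue [363 195   7   6  30] [366.1 197.9] [ 605. -483.   25.] 1073.8798
top0.npz blue [275 198  22  19 149] [285.4 207.3] [ 575. -238.   25.] 1119.7576
top0.npz blue [255 227  10   3  16] [259.2 228. ] [ 512. -159.   25.] 1093.8484
top0.npz yel [247 185  24  21 192] [258.1 195.2] [ 611. -155.   25.] 1125.7653
top0.npz red [ 95 120  11  11  78] [ 99.8 124.8] [828. 337.  25.] 1012.8359
top0.npz red [321 203   7   8  49] [323.9 206.7] [ 578. -354.   25.] 0.0
top0.npz red [255 255  13   4  21] [261.1 256.3] [ 428. -165.   25.] 1102.9672
side0.npz blue [248 255  12   9  30] [254.1 259.4] [ 564. -220.   25.] 1056.7642
side0.npz blue [102 308  46  11 353] [125.6 313.5] [842.  42.  25.] 839.9549
side0.npz yel [223 265  24  16 165] [234.3 273.3] [ 612. -144.   25.] 984.34674
side0.npz red [252 223   7   6  31] [255.1 225.9] [ 581. -431.   25.] 1137.2595
side0.npz red [299 271   4   9  22] [300.7 275.2] [ 428. -157.   25.] 985.6156
side0.npz red [ 71 356  23  25 416] [ 82.3 368.5] [860. 199.  25.] 544.09326
```

View pics/topc.png

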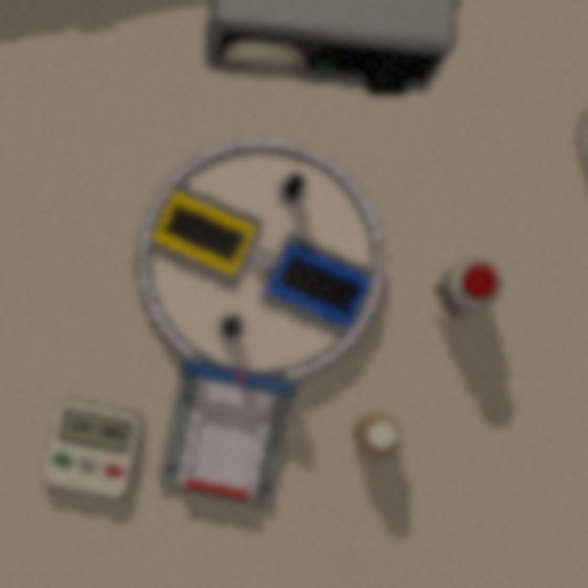

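Run:
```python
from h import *
from cell import vision, manip
z=load('top0.npz')
print('boom tip z460',onplane(z,225,118,460),'clamp',onplane(z,150,110,460), 'rodbase',onplane(z,187,158,5))
f=lambda u,v:(210+u/4.2-.38,140+v/4.2-.38)
for n,u,v,h in [('ringC',261,260,22),('bridgeL',185,370,44),('bridgeR',295,386,44),('stop',220,490,22),('pegnear',232,323,60),('pegfar',293,186,60),('redcap',480,283,78),('brown',380,435,57),('timer',92,448,19),('pump',330,60,145)]:
    print(n,onplane(z,*f(u,v),h).round(0))
c=vision.calibration('wrist');print(c)
T=manip.read_state(); Rt=R.from_euler('xyz',T['eef_rot']).as_matrix()
print('cam in tool',Rt.T@(c['eye']-T['eef_pos']), Rt.T@R.from_euler('xyz',c['orientation']).as_matrix())
s=load('side0.npz')
cv2.imwrite('pics/sidec.png',cv2.resize(s['p'][215:325,190:330,::-1],None,fx=5,fy=5,interpolation=cv2.INTER_CUBIC))
```

```text
boom tip z460 [702.61500357 -82.78708205 460.        ] clamp [717.11858952  60.26370224 460.        ] rodbase [729.1266727   67.18218039   5.        ]
ringC [ 592. -197.   22.]
bridgeL [ 512. -142.   44.]
bridgeR [ 501. -219.   44.]
stop [ 429. -168.   22.]
pegnear [ 544. -174.   60.]
pegfar [ 641. -217.   60.]
redcap [ 571. -344.   78.]
brown [ 468. -277.   57.]
timer [457. -77.  19.]
pump [ 711. -235.  145.]
{'mtx': array([[268.49351963,   0.        , 255.26424081],
       [  0.        , 268.49351963, 192.66029546],
       [  0.        ,   0.        ,   1.        ]]), 'eye': array([ 219.35691506, -509.32972533,  384.85828405]), 'orientation': array([ 2.91420420e+00,  1.40460079e-03, -1.28241798e+00])}
cam in tool [  64.64237965    0.82661784 -194.68750514] [[-1.48917432e-03 -9.74241678e-01 -2.25501517e-01]
 [ 9.99998817e-01 -1.36373675e-03 -7.12027923e-04]
 [ 3.86162572e-04 -2.25502311e-01  9.74242556e-01]]
```

View pics/sidec.png

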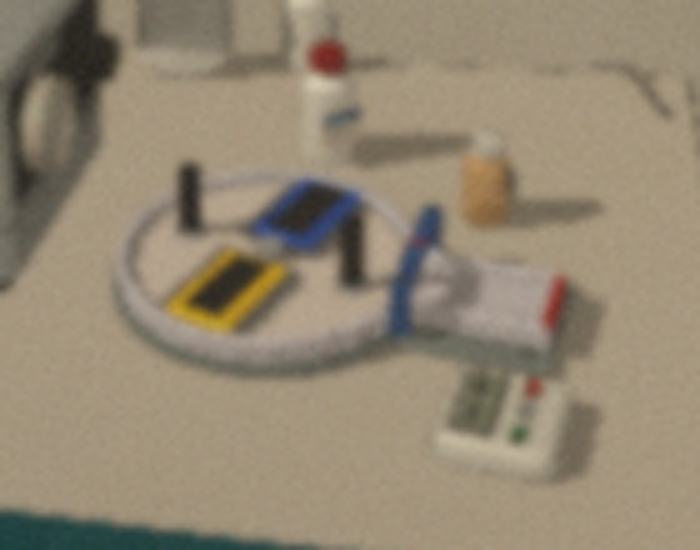

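Request:
carry_out:
  deltas:
    - [[1.0,-0.65,0],0,1]
    - [[1.9,-1.3,0],0,1]
    - [[1.9,-1.3,0],0,0]
    - [[1.9,-1.3,0],0,0]
    - [[1.9,-1.3,0],0,0]
    - [[1.9,-1.3,0],0,0]
    - [[1.9,-1.3,0],0,0]
    - [[1.9,-1.3,0],0,0]
    - [[1.9,-1.3,0],0,0]
    - [[1.9,-1.3,0],0,0]
    - [[1.9,-1.3,0],0,0]
    - [[1.9,-1.3,0],0,0]
    - [[1.9,-1.3,0],0,0]
    - [[1.9,-1.3,0],0,0]
    - [[1.9,-1.3,0],0,0]
    - [[1.9,-1.3,0],0,0]
    - [[1.9,-1.3,0],0,0]
    - [[1.9,-1.3,0],0,0]
    - [[1.9,-1.3,0],0,0]
    - [[1.9,-1.3,0],0,0]
  grip_force: 20

```text
clock: 1.77
eef_pos: [440.6, -176.3, 190.6]
eef_rot: [-3.141, 0.0, 0.29]
wrist_force: [0.9, 0.1, 0.0]
finger_gap: 0.5
```

Request:
carry_out:
  deltas:
    - [[0.5,-0.3,0],4,0]
    - [[0,0,0],6,0]
    - [[0,0,0],6,0]
    - [[0,0,0],6,0]
    - [[0,0,0],5,0]
    - [[0,0,0],0,0]
    - [[0,0,0],0,0]
    - [[0,0,0],0,0]

```text
clock: 2.43
eef_pos: [444.1, -173.5, 190.6]
eef_rot: [-3.142, 0.0, -0.178]
wrist_force: [-0.6, 0.5, -0.7]
finger_gap: 0.9
```

```bash
cat > snap.py <<'E'
import sys
from h import *
from cell import vision,manip
def snap(cam,tag):
    s=manip.read_state(); c=vision.calibration(cam); p,d=vision.camera(cam)
    cv2.imwrite(f"pics/{tag}.png",p[:,:,::-1]); np.savez(f"{tag}.npz",p=p,d=d,**c)
    return s
if __name__=='__main__':
    s=snap(sys.argv[1],sys.argv[2]); print(s['clock'],s['eef_pos'].round(1),s['eef_rot'].round(4),s['finger_gap'],s['wrist_force'].round(2))
E
python3 snap.py wrist w1
```

```text
2.4333 [ 444.1 -173.5  190.6] [-3.1415e+00  1.0000e-04 -1.7830e-01] 0.868929702931932 [-0.57  0.54 -0.68]
```

View pics/w1.png

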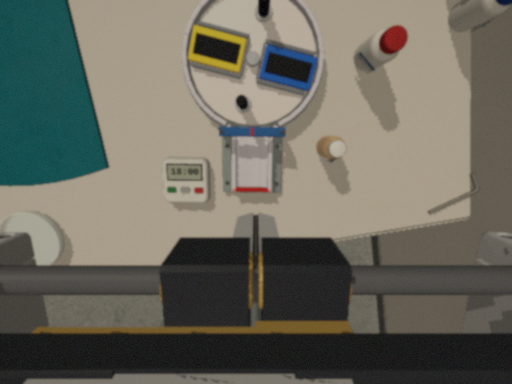

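```bash
cat > meas.py <<'E'
import sys
from h import *
def blobs(z,lo,hi,mn=15):
    hsv=cv2.cvtColor(z['p'],cv2.COLOR_RGB2HSV); m=cv2.inRange(hsv,lo,hi); m[225:]=0
    m=cv2.morphologyEx(m,cv2.MORPH_CLOSE,np.ones((3,3),np.uint8))
    cs,_=cv2.findContours(m,cv2.RETR_EXTERNAL,cv2.CHAIN_APPROX_NONE)
    return [c for c in cs if cv2.contourArea(c)>mn]
def rep(tag):
    z=load(tag+'.npz')
    for nm,lo,hi,h in [('blue',(105,120,50),(125,255,255),25),('yel',(20,120,80),(35,255,255),25),('red',(0,120,80),(8,255,255),22),('red',(172,120,80),(180,255,255),22)]:
        for c in blobs(z,lo,hi):
            hull=cv2.convexHull(c).reshape(-1,2).astype(float)
            zz=h
            W=lambda zz:np.array([onplane(z,u,v,zz)[:2] for u,v in hull],np.float32)
            r=cv2.minAreaRect(W(zz)); (cx,cy),(a,b),_=r
            if nm=='blue' and max(a,b)>78: zz=44; r=cv2.minAreaRect(W(zz)); (cx,cy),(a,b),_=r
            bp=cv2.boxPoints(r); e=bp[1]-bp[0]; f=bp[2]-bp[1]; L=e if np.hypot(*e)>np.hypot(*f) else f
            print(nm,'px',hull.mean(0).round(0),'z',zz,'c',round(cx,1),round(cy,1),'size',round(max(a,b),1),round(min(a,b),1),'longdir deg',round(np.degrees(np.arctan2(L[1],L[0]))%180,1))
if __name__=='__main__': rep(sys.argv[1])
E
python3 meas.py w1
python3 - <<'E'
from h import *
z=load('w1.npz')
for n,u,v,h in [('pegnear top',242,100,60),('pegfar',264,3,60),('hub',253,58,22),('redcap',392,40,78),('brown cap',337,149,57)]: print(n,onplane(z,u,v,h).round(1))
E
```

```text
blue px [269. 130.] z 25 c 504.1 -203.2 size 36.6 10.2 longdir deg 79.7
blue px [233. 131.] z 25 c 512.4 -158.5 size 36.5 9.8 longdir deg 82.6
blue px [288.  65.] z 25 c 575.8 -239.3 size 64.5 39.8 longdir deg 66.1
blue px [504.   2.] z 25 c 601.6 -501.4 size 17.0 3.1 longdir deg 79.7
yel px [219.  49.] z 25 c 612.7 -156.1 size 66.8 41.0 longdir deg 66.1
red px [198. 190.] z 22 c 442.9 -93.9 size 9.8 5.7 longdir deg 79.7
red px [248. 189.] z 22 c 431.2 -166.4 size 45.7 5.7 longdir deg 79.7
red px [394.  37.] z 22 c 585.8 -373.1 size 29.6 27.3 longdir deg 122.7
pegnear top [ 544.3 -176.8   60. ]
pegfar [ 636.9 -218.6   60. ]
hub [ 594.9 -198.6   22. ]
redcap [ 572.6 -341.7   78. ]
brown cap [ 468.8 -279.1   57. ]
```

Request:
carry_out:
  deltas:
    - [[1.0,0.13,0],0,0]
    - [[1.0,0.13,0],0,0]
    - [[1.0,0.13,0],0,0]
    - [[1.0,0.13,0],0,0]
    - [[1.0,0.13,0],0,0]
    - [[1.0,0.13,0],0,0]
    - [[1.0,0.12,0],0,0]
    - [[1.0,0.12,0],0,0]
    - [[1.0,0.12,0],0,0]
    - [[0.9,0.12,0],0,0]
    - [[0,0,1.5],0,0]
    - [[0,0,1.5],0,0]
    - [[0,0,1.5],0,0]
    - [[0,0,1.5],0,0]
    - [[0,0,1.5],0,0]
    - [[0,0,1.0],0,0]
    - [[0,0,0.5],0,0]
    - [[0,0,0],0,0]

```text
clock: 3.98
eef_pos: [538.9, -203.9, 99.8]
eef_rot: [-3.141, 0.001, -0.181]
wrist_force: [0.0, 0.0, 0.0]
finger_gap: 0.5
```

```bash
python3 snap.py wrist w2
```

```text
3.9833 [ 538.9 -203.9   99.8] [-3.1412e+00  1.5000e-03 -1.8080e-01] 0.4899175336535197 [0.03 0.   0.02]
```

View pics/w2.png

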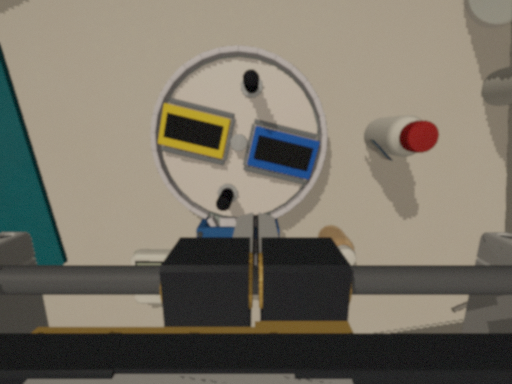

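Request:
carry_out:
  deltas:
    - [[0,0,1.0],0,0]
    - [[0,0,1.0],0,0]
    - [[0,0,1.0],0,0]
    - [[0,0,0.8],0,0]
    - [[0,0,0.5],0,0]
    - [[0,0,0],0,0]
    - [[0,0,0],0,0]

```text
clock: 4.62
eef_pos: [539.3, -204.0, 57.5]
eef_rot: [-3.142, 0.0, -0.181]
wrist_force: [-0.4, 0.4, 0.1]
finger_gap: 0.2
```

Request:
carry_out:
  deltas:
    - [[-0.1,-0.45,0],0,0]
    - [[-0.1,-0.45,0],0,0]
    - [[0,-0.43,0],0,0]
    - [[0,-0.43,0],0,0]
    - [[0.05,-0.43,0],0,0]
    - [[0.05,-0.43,0],0,0]
    - [[0.12,-0.42,0],0,0]
    - [[0.12,-0.42,0],0,0]
    - [[0.18,-0.4,0],0,0]
    - [[0.18,-0.4,0],0,0]
    - [[0.24,-0.36,0],0,0]
    - [[0.24,-0.36,0],0,0]
    - [[0.29,-0.32,0],0,0]
    - [[0.29,-0.32,0],0,0]
    - [[0.33,-0.27,0],0,0]
    - [[0.33,-0.27,0],0,0]
    - [[0,0,0],0,0]

```text
clock: 6.03
eef_pos: [572.8, -147.1, 57.6]
eef_rot: [-3.142, -0.0, -0.181]
wrist_force: [0.2, -0.3, -0.1]
finger_gap: 0.7
```

```bash
python3 snap.py wrist w3; python3 meas.py w3
```

```text
6.0333 [ 572.8 -147.1   57.6] [-3.1416e+00 -2.0000e-04 -1.8110e-01] 0.7444527137906547 [ 0.18 -0.28 -0.1 ]
blue px [354. 184.] z 25 c 576.6 -238.1 size 66.1 39.0 longdir deg 65.9
yel px [256. 160.] z 25 c 613.0 -156.0 size 66.2 40.1 longdir deg 66.0
```

View pics/w3.png

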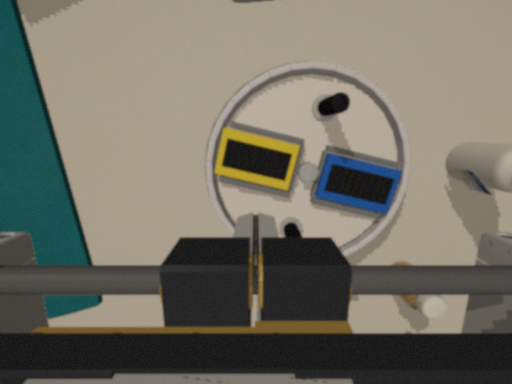

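```bash
python3 - <<'E'
from h import *
z=load('w3.npz')
for P in [(572.8,-147.1,57.6),(572.8,-147.1,35.6),(572.8,-147.1,130),(544,-176,60),(544,-176,20),(594.5,-197.7,20)]: print(P,proj(z,P).round(0))
print(onplane(z,291,226,20), onplane(z,294,232,60),onplane(z,256,215,35.6))
print(z['d'][200:240:4,256], z['d'][200:240:4,293],z['d'][240:330:20,200])
E
python3 snap.py side s3
python3 - <<'E'
from h import *
s=load('s3.npz')
cv2.imwrite('pics/s3c.png',cv2.resize(s['p'][150:330,150:350,::-1],None,fx=3.5,fy=3.3,interpolation=cv2.INTER_CUBIC))
E
```

```text
(572.8, -147.1, 57.6) [254. 218.]
(572.8, -147.1, 35.6) [254. 210.]
(572.8, -147.1, 130) [254. 265.]
(544, -176, 60) [298. 248.]
(544, -176, 20) [291. 229.]
(594.5, -197.7, 20) [307. 171.]
[ 547.10136299 -176.30524002   20.        ] [ 557.33548262 -174.96323573   60.        ] [ 568.18682088 -147.60812116   35.6       ]
[244.04369 244.92177 246.03218 245.58672 184.04155 175.53143 166.63803
 161.9098  153.12128 148.91617] [243.86716 243.69441 245.18958 246.11763 247.24579 246.38861 239.58626
 229.28783 220.74104 211.76462] [79.23247  67.94605  63.669563 65.95331  66.54225 ]
6.0833 [ 572.5 -147.3   57.6] [-3.1416 -0.     -0.1811] 0.676090252309163 [ 0.03  0.69 -0.17]
```

View pics/s3c.png

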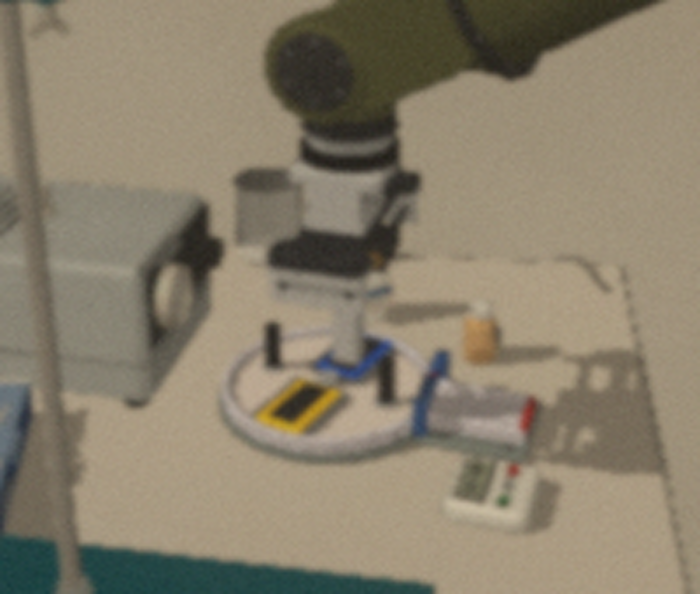

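Run:
```python
from h import *
z=load('s3.npz')
f=lambda P:((proj(z,P)-[150,150])*[3.5,3.3]).round(0)
for P in [(572.8,-147.1,35.6),(572.8,-147.1,100),(544,-176,60),(544,-176,20),(594.5,-197.7,20),(642,-218,60),(642,-218,20)]: print(P,f(P))
z=load('side0.npz')
g=lambda P:((proj(z,P)-[190,215])*5).round(0)
for P in [(544,-176,60),(544,-176,20),(642,-218,60),(642,-218,20)]: print(P,g(P))
```

```text
(572.8, -147.1, 35.6) [344. 398.]
(572.8, -147.1, 100) [345. 331.]
(544, -176, 60) [384. 356.]
(544, -176, 20) [383. 396.]
(594.5, -197.7, 20) [325. 378.]
(642, -218, 60) [272. 323.]
(642, -218, 20) [273. 361.]
(544, -176, 60) [349. 214.]
(544, -176, 20) [348. 274.]
(642, -218, 60) [189. 165.]
(642, -218, 20) [190. 223.]
```

Run:
```python
from h import *
z=load('w3.npz')
for u in (245,250,262,268):
  for v in (214,216,218,220,224,230,236): 
    d=z['d'][v,u]; print(u,v,d,(z['eye']+ray(z,u,v)*d).round(1) if d else '')
z=load('s3.npz')
cv2.imwrite('pics/s3d.png',cv2.resize(z['p'][230:300,210:300,::-1],None,fx=8,fy=8,interpolation=cv2.INTER_CUBIC))
m=z['d'][240:275,244:254]; print(m.astype(int))
for v in (250,254,256,258,260): print(v,(z['eye']+ray(z,249,v)*z['d'][v,249]).round(1))
```

```text
245 214 181.3122 [ 583.9 -142.9   78.9]
245 216 179.24193 [ 583.2 -142.8   81.2]
245 218 174.53716 [ 583.4 -143.    86. ]
245 220 170.98178 [ 583.3 -143.1   89.7]
245 224 164.79684 [ 582.8 -143.3   96.1]
245 230 153.05945 [ 583.4 -143.9  108. ]
245 236 146.2043 [ 582.7 -144.   115.2]
250 214 182.91426 [ 582.8 -146.1   77.4]
250 216 177.70055 [ 583.1 -146.2   82.7]
250 218 174.74043 [ 582.7 -146.2   85.8]
250 220 170.6361 [ 582.8 -146.3   90. ]
250 224 162.79369 [ 583.  -146.5   98. ]
250 230 153.83218 [ 582.6 -146.6  107.3]
250 236 145.0061 [ 582.6 -146.8  116.3]
262 214 181.68875 [ 581.7 -154.1   78.6]
262 216 179.68913 [ 581.  -154.    80.8]
262 218 174.96104 [ 581.3 -153.9   85.6]
262 220 170.14865 [ 581.6 -153.8   90.5]
262 224 163.01315 [ 581.6 -153.6   97.8]
262 230 153.43665 [ 581.5 -153.4  107.7]
262 236 144.45345 [ 581.6 -153.2  116.9]
268 214 245.86032 [ 561.3 -157.6   17.2]
268 216 178.14148 [ 580.8 -157.9   82.3]
268 218 174.21304 [ 580.8 -157.7   86.3]
268 220 169.80424 [ 581.  -157.6   90.8]
268 224 164.42143 [ 580.4 -157.2   96.5]
268 230 153.37903 [ 580.9 -156.8  107.
[... 1331 characters left out ...]
3 1034 1034 1036 1031 1031 1032 1035]
 [1020 1022 1035 1034 1030 1027 1029 1029 1024 1028]
 [1024 1024 1034 1036 1032 1030 1027 1029 1030 1029]
 [1025 1027 1030 1028 1030 1027 1028 1026 1028 1028]
 [1007 1011 1016 1022 1022 1020 1024 1024 1023 1023]
 [1006 1006 1005 1010 1009 1018 1018 1021 1020 1019]
 [ 998 1001 1004 1004 1011 1014 1017 1012 1014 1016]
 [ 998  999  997 1001 1010 1012 1010 1008 1011 1008]
 [ 993  997  997 1000 1008 1005 1006 1008 1006 1006]
 [ 991  993  999 1001 1001 1003 1001 1003  996 1003]
 [ 989  995  994 1000  996  997  997  999  995    0]]
250 [483.8 668.2 607.6]
254 [ 570.2 -136.1   95.9]
256 [ 570.1 -135.7   89.9]
258 [ 570.  -135.2   84. ]
260 [ 570.4 -138.9   75.2]
```

View pics/s3d.png

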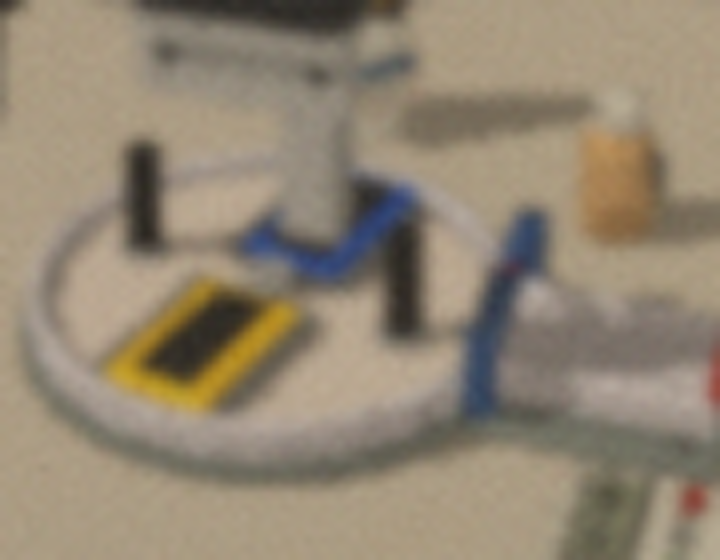

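Run:
```python
from h import *
for t,tz in (('w1',190.6),('w2',99.8),('w3',57.6)):
  z=load(t+'.npz'); P=[]
  for u in (243,248,252,258,264,268):
    col=[]
    for v in range(205,240):
      d=z['d'][v,u]
      if d:
        p=z['eye']+ray(z,u,v)*d
        if d<205: col.append(p[2])
    P.append(round(float(min(col))-tz,1))
  print(t,P)
```

```text
w1 [22.8, 18.0, 15.0, 15.1, 20.8, 23.2]
w2 [23.1, 18.6, 15.2, 15.9, 19.1, 21.1]
w3 [23.4, 17.4, 15.7, 14.5, 20.4, 22.8]
```

Run:
```python
from h import *
z=load('s3.npz')
for u in (228,232,236,240,249):
  L=[(v,(z['eye']+ray(z,u,v)*z['d'][v,u]).round(0).astype(int).tolist()) for v in range(226,250,2) if 0<z['d'][v,u]<960]
  print(u,L[-3:])
```

```text
228 [(236, [615, -75, 182]), (238, [615, -74, 177]), (240, [615, -72, 173])]
232 [(236, [605, -71, 185]), (238, [605, -72, 179]), (240, [605, -70, 174])]
236 [(238, [595, -70, 181]), (240, [595, -70, 175]), (242, [595, -72, 169])]
240 [(238, [585, -68, 182]), (240, [585, -68, 177]), (242, [585, -67, 172])]
249 [(244, [570, -132, 129]), (246, [570, -132, 123]), (248, [570, -133, 116])]
```

Request:
carry_out:
  deltas:
    - [[0,0,-0.5],0,0]
    - [[0,0,-0.5],0,0]
    - [[-0.22,0.62,0],0,0]
    - [[-0.22,0.62,0],0,0]
    - [[-0.22,0.62,0],0,0]
    - [[-0.22,0.62,0],0,0]
    - [[-0.22,0.62,0],0,0]
    - [[-0.23,0.62,0],0,0]
    - [[-0.23,0.62,0],0,0]
    - [[-0.23,0.62,0],0,0]
    - [[-0.23,0.62,0],0,0]
    - [[-0.23,0.62,0],0,0]
    - [[0,0,0],0,0]
    - [[0,0,0],0,0]

```text
clock: 7.3
eef_pos: [538.8, -204.7, 67.7]
eef_rot: [-3.142, -0.0, -0.182]
wrist_force: [-0.4, -0.9, 0.3]
finger_gap: 0.6
```

Request:
carry_out:
  deltas:
    - [[0,0,0.8],0,0]
    - [[0,0,0.8],0,0]
    - [[0,0,0.8],0,0]
    - [[0,0,0.8],0,0]
    - [[0,0,0.6],0,0]
    - [[0,0,0.5],0,0]
    - [[0,0,0.3],0,0]
    - [[0,0,0.1],0,0]
    - [[0,0,0],0,0]
    - [[0,0,0],0,0]

```text
clock: 8.13
eef_pos: [539.1, -204.5, 20.9]
eef_rot: [3.142, -0.0, -0.181]
wrist_force: [-0.1, 0.4, -0.1]
finger_gap: 0.4
```

```bash
python3 snap.py side s4
python3 - <<'E'
from h import *
s=load('s4.npz')
cv2.imwrite('pics/s4c.png',cv2.resize(s['p'][200:310,200:320,::-1],None,fx=6,fy=5,interpolation=cv2.INTER_CUBIC))
E
```

```text
8.1333 [ 539.1 -204.5   20.9] [ 3.1415e+00 -4.0000e-04 -1.8140e-01] 0.3874727142683701 [-0.15  0.42 -0.14]
```

View pics/s4c.png

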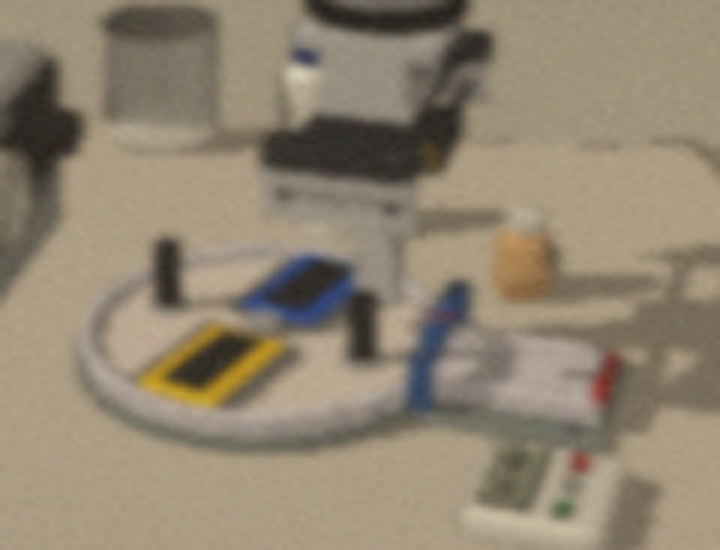

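Request:
carry_out:
  deltas:
    - [[-0.1,-0.45,0],0,0]
    - [[-0.1,-0.45,0],0,0]
    - [[0,-0.43,0],0,0]
    - [[0,-0.43,0],0,0]
    - [[0.05,-0.43,0],0,0]
    - [[0.05,-0.43,0],0,0]
    - [[0.12,-0.42,0],0,0]
    - [[0.12,-0.42,0],0,0]
    - [[0,0,0],0,0]

```text
clock: 8.93
eef_pos: [546.8, -169.7, 20.6]
eef_rot: [-3.141, 0.0, -0.181]
wrist_force: [0.1, 0.6, 0.4]
finger_gap: -0.1
```

```bash
python3 snap.py wrist w4; python3 meas.py w4
```

```text
8.9333 [ 546.8 -169.7   20.6] [-3.1412e+00  3.0000e-04 -1.8080e-01] -0.13915820053841316 [0.09 0.58 0.43]
blue px [321. 188.] z 25 c 559.0 -224.5 size 65.7 38.8 longdir deg 36.4
yel px [225. 105.] z 25 c 630.9 -170.4 size 65.5 40.1 longdir deg 36.8
```

View pics/w4.png

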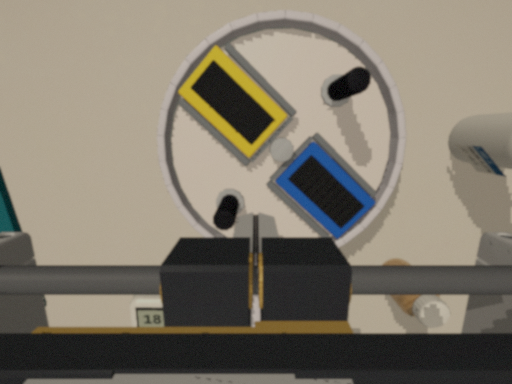

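Request:
carry_out:
  deltas:
    - [[0.18,-0.4,0],0,0]
    - [[0.18,-0.4,0],0,0]
    - [[0.24,-0.36,0],0,0]
    - [[0.24,-0.36,0],0,0]
    - [[0.29,-0.32,0],0,0]
    - [[0.29,-0.32,0],0,0]
    - [[0.33,-0.27,0],0,0]
    - [[0.33,-0.27,0],0,0]
    - [[0.38,-0.21,0],0,0]
    - [[0.38,-0.21,0],0,0]
    - [[0.22,-0.1,0],0,0]
    - [[0.22,-0.1,0],0,0]
    - [[0,0,0],0,0]
    - [[0,0,0],0,0]

```text
clock: 10.15
eef_pos: [585.0, -143.9, 20.7]
eef_rot: [-3.142, -0.0, -0.181]
wrist_force: [-0.0, 0.6, 0.1]
finger_gap: 0.2
```

```bash
python3 snap.py wrist w5; python3 meas.py w5
```

```text
10.15 [ 585.  -143.9   20.7] [-3.1416e+00 -3.0000e-04 -1.8140e-01] 0.22728485758323466 [-0.01  0.57  0.09]
blue px [326. 213.] z 25 c 578.2 -195.5 size 39.2 11.7 longdir deg 79.5
yel px [324. 125.] z 25 c 639.7 -203.0 size 66.0 40.7 longdir deg 172.3
```

View pics/w5.png

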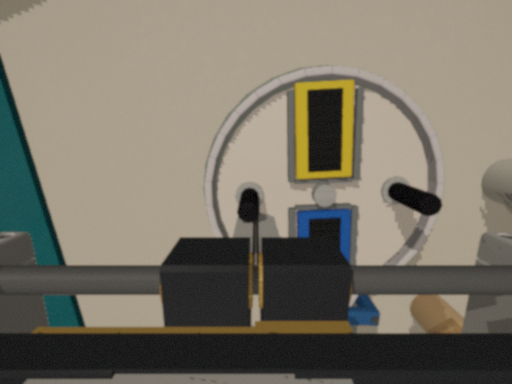

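Request:
carry_out:
  deltas:
    - [[0.15,-0.05,0],0,0]
    - [[0.13,-0.05,0],0,0]
    - [[0,0,0],0,0]
    - [[0,0,0],0,0]
    - [[-0.5,0.1,0],0,0]
    - [[-0.7,0.2,0],0,0]
    - [[0,0,-1.0],0,0]
    - [[0,0,-1.5],0,0]
    - [[0,0,-2.0],0,0]
    - [[0,0,-2.0],0,0]
    - [[0,0,-2.0],0,0]
    - [[-2,1,-2.0],0,0]
    - [[-2,1,-2.0],0,0]
    - [[-2.0,1,0],0,0]
    - [[-2.0,1.0,0],0,0]
    - [[-1.5,0,0],0,0]
    - [[-1.0,0,0],0,0]
    - [[0,0,0],0,0]
    - [[0,0,0],0,0]

```text
clock: 11.78
eef_pos: [465.0, -164.7, 146.6]
eef_rot: [3.141, -0.001, -0.182]
wrist_force: [0.0, -0.8, -0.7]
finger_gap: 0.4
```

```bash
python3 snap.py wrist w6; python3 meas.py w6
```

```text
11.7833 [ 465.  -164.7  146.6] [ 3.1413e+00 -1.4000e-03 -1.8180e-01] 0.4037624843061671 [ 0.   -0.78 -0.72]
blue px [283. 149.] z 25 c 502.8 -203.6 size 38.7 11.5 longdir deg 79.5
blue px [243. 148.] z 25 c 511.6 -159.0 size 38.4 10.4 longdir deg 79.5
blue px [262. 107.] z 25 c 549.8 -190.3 size 65.2 38.1 longdir deg 170.4
yel px [260.  37.] z 25 c 631.7 -203.8 size 53.1 39.8 longdir deg 170.6
red px [262. 212.] z 22 c 430.3 -165.6 size 46.0 6.5 longdir deg 79.5
red px [202. 212.] z 22 c 443.6 -94.1 size 10.1 6.5 longdir deg 79.5
red px [430.  43.] z 22 c 584.7 -379.4 size 32.0 29.1 longdir deg 48.1
```

View pics/w6.png

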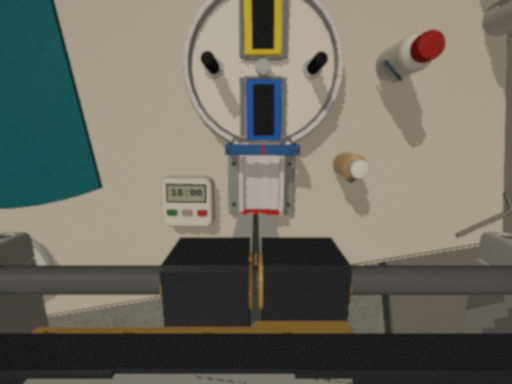

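Request:
carry_out:
  deltas:
    - [[0.8,0.07,0],0,0]
    - [[1.4,0.13,0],0,0]
    - [[1.5,0.14,0],0,0]
    - [[1.6,0.14,0],0,0]
    - [[1.6,0.14,0],0,0]
    - [[1.5,0.14,0],0,0]
    - [[1.3,0.13,1.0],0,0]
    - [[0.8,0.08,1.5],0,0]
    - [[0,0,1.5],0,0]
    - [[0,0,1.5],0,0]
    - [[0,0,1.5],0,0]
    - [[0,0,1.5],0,0]
    - [[0,0,1.5],0,0]
    - [[0,0,1.0],0,0]
    - [[0,0,0.7],0,0]
    - [[0,0,0.5],0,0]
    - [[0,0,0.2],0,0]
    - [[0,0,0],0,0]
    - [[0,0,0],0,0]

```text
clock: 13.42
eef_pos: [566.8, -193.2, 22.2]
eef_rot: [3.141, -0.001, -0.181]
wrist_force: [0.7, -0.3, 0.2]
finger_gap: 0.5
```

```bash
python3 snap.py side s5
python3 - <<'E'
from h import *
s=load('s5.npz')
cv2.imwrite('pics/s5c.png',cv2.resize(s['p'][200:310,200:320,::-1],None,fx=6,fy=5,interpolation=cv2.INTER_CUBIC))
print(proj(s,(549.8,-190.3,25)),proj(s,(566.5,-193.2,25)),proj(s,(566.5,-193.2,38)))
E
```

```text
13.4167 [ 566.8 -193.2   22.2] [ 3.1414e+00 -9.0000e-04 -1.8140e-01] 0.5341191411475247 [ 0.73 -0.27  0.17]
[257.97139629 265.39231414] [252.31338535 264.44752334] [252.35077357 260.62897614]
```

View pics/s5c.png

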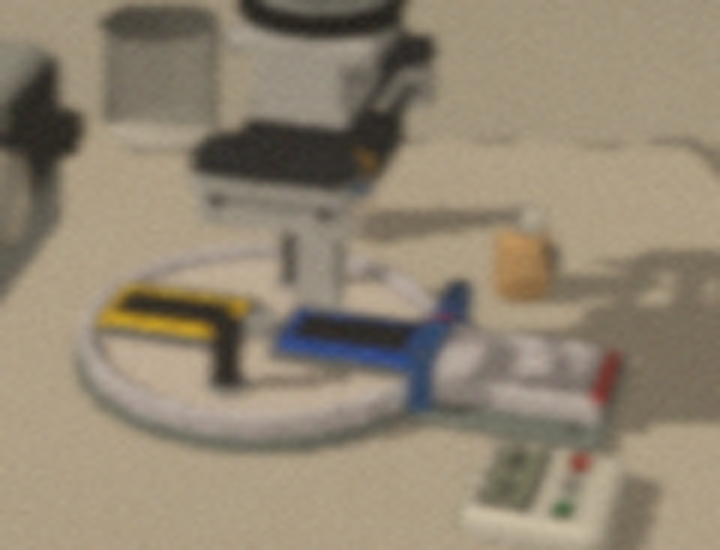

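Request:
carry_out:
  deltas:
    - [[0,0,0.2],0,0]
    - [[0,0,0.2],0,0]
    - [[0,0,0.2],0,0]
    - [[0,0,0.1],0,0]
    - [[0,0,0.1],0,0]
    - [[0,0,0.1],0,0]
    - [[0,0,0],0,0]

```text
clock: 14.05
eef_pos: [566.3, -193.0, 12.4]
eef_rot: [-3.142, 0.0, -0.181]
wrist_force: [-0.1, -0.5, -0.4]
finger_gap: 0.7
```

Request:
carry_out:
  deltas:
    - [[0,0,0.05],0,0]
    - [[0,0,0.05],0,0]
    - [[0,0,0],0,0]

```text
clock: 14.3
eef_pos: [566.4, -193.1, 11.6]
eef_rot: [-3.142, 0.0, -0.181]
wrist_force: [0.4, -0.2, 0.2]
finger_gap: 0.4
```

Request:
carry_out:
  deltas:
    - [[0,0,0.05],0,0]
    - [[0,0,0.05],0,0]
    - [[0,0,0],0,0]

```text
clock: 14.55
eef_pos: [566.4, -193.1, 10.6]
eef_rot: [-3.142, 0.0, -0.182]
wrist_force: [0.5, 0.3, 0.2]
finger_gap: 0.6
```

Request:
carry_out:
  deltas:
    - [[0,0,0.05],0,0]
    - [[0,0,0.0],0,0]
    - [[0,0,0],0,0]

```text
clock: 14.8
eef_pos: [566.6, -193.2, 10.5]
eef_rot: [3.141, -0.0, -0.181]
wrist_force: [-0.8, -0.3, 4.8]
finger_gap: 0.4
```

Request:
carry_out:
  deltas:
    - [[0,0,0.05],0,0]
    - [[0,0,0.0],0,0]
    - [[0,0,0],0,0]

```text
clock: 15.05
eef_pos: [566.8, -193.2, 10.5]
eef_rot: [3.141, -0.001, -0.181]
wrist_force: [-2.1, 0.5, 8.7]
finger_gap: 0.5
```

Request:
carry_out:
  deltas:
    - [[0,0,0.05],0,0]
    - [[-0.1,0,0.0],0,0]
    - [[-0.2,0,0],0,0]
    - [[-0.2,0,0],0,0]
    - [[-0.2,0,0],0,0]
    - [[-0.2,0,0],0,0]
    - [[-0.1,0,0],0,0]

```text
clock: 15.63
eef_pos: [557.7, -191.7, 10.4]
eef_rot: [3.141, -0.004, -0.181]
wrist_force: [2.8, -0.6, 9.0]
finger_gap: 0.3
```

```bash
python3 snap.py side s6
python3 - <<'E'
from h import *
s=load('s6.npz')
cv2.imwrite('pics/s6c.png',cv2.resize(s['p'][200:310,200:320,::-1],None,fx=6,fy=5,interpolation=cv2.INTER_CUBIC))
E
```

```text
15.6333 [ 557.7 -191.7   10.4] [ 3.141  -0.0035 -0.1815] 0.27309641154232095 [ 2.83 -0.57  8.97]
```

View pics/s6c.png

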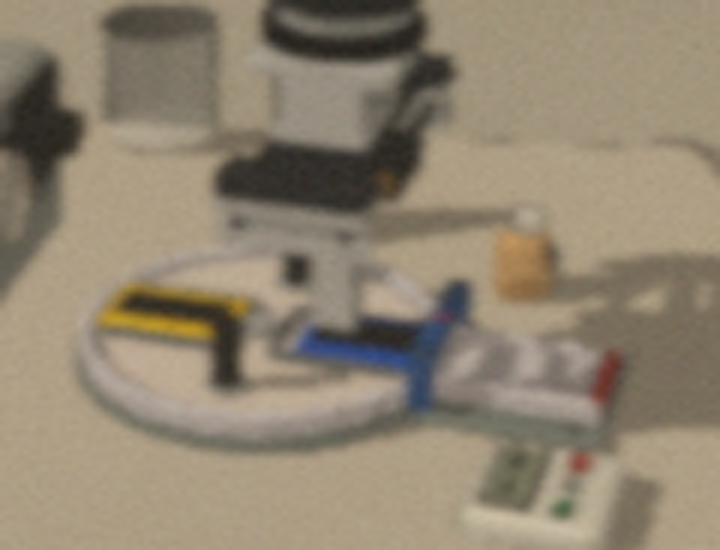

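Request:
carry_out:
  deltas:
    - [[-0.2,0,0.02],0,0]
    - [[-0.2,0,0.0],0,0]
    - [[-0.2,0,0],0,0]
    - [[-0.2,0,0],0,0]
    - [[-0.2,0,0],0,0]
    - [[-0.2,0,0],0,0]
    - [[-0.2,0,0],0,0]

```text
clock: 16.27
eef_pos: [544.3, -189.2, 10.4]
eef_rot: [3.141, -0.004, -0.181]
wrist_force: [3.3, -0.1, 10.5]
finger_gap: 0.4
```

Request:
carry_out:
  deltas:
    - [[-0.2,0,0.0],0,0]
    - [[-0.2,0,0.0],0,0]
    - [[-0.2,0,0],0,0]
    - [[-0.2,0,0],0,0]
    - [[-0.2,0,0],0,0]
    - [[-0.2,0,0],0,0]
    - [[-0.2,0,0],0,0]

```text
clock: 16.85
eef_pos: [530.5, -186.7, 10.4]
eef_rot: [3.141, -0.004, -0.181]
wrist_force: [3.3, -0.5, 10.1]
finger_gap: 0.5
```

```bash
python3 snap.py side s7
python3 - <<'E'
from h import *
s=load('s7.npz')
cv2.imwrite('pics/s7c.png',cv2.resize(s['p'][200:310,200:320,::-1],None,fx=6,fy=5,interpolation=cv2.INTER_CUBIC))
E
```

```text
16.85 [ 530.5 -186.7   10.4] [ 3.1409 -0.0041 -0.1815] 0.4524045112042802 [ 3.3  -0.53 10.13]
```

View pics/s7c.png

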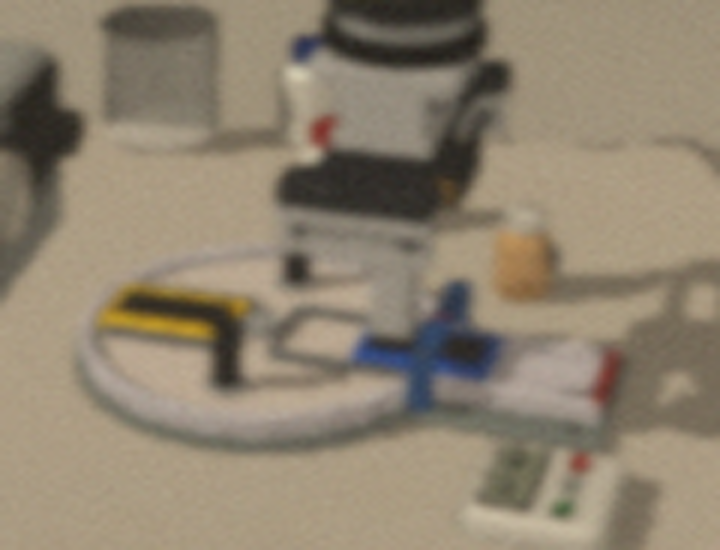

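Request:
carry_out:
  deltas:
    - [[-0.2,0,0.0],0,0]
    - [[-0.2,0,0.0],0,0]
    - [[-0.1,0,0],0,0]
    - [[0,0,0],0,0]
    - [[0,0,-0.3],0,0]
    - [[0,0,-1.0],0,0]
    - [[0,0,-1.5],0,0]
    - [[0,0,-2.0],0,0]
    - [[0,0,-2.0],0,0]
    - [[0,0,-2.0],0,0]
    - [[-1.5,0,-2.0],0,0]
    - [[-2.5,0,-1.5],0,0]
    - [[-2.5,0,0],0,0]
    - [[-2.0,0,0],0,0]
    - [[0,0,0],0,0]
    - [[0,0,0],0,0]

```text
clock: 18.23
eef_pos: [440.3, -170.0, 132.8]
eef_rot: [3.141, -0.001, -0.182]
wrist_force: [0.1, -0.3, 0.8]
finger_gap: -0.0
```

```bash
python3 snap.py wrist w7; python3 meas.py w7
```

```text
18.2333 [ 440.3 -170.   132.8] [ 3.1414e+00 -1.0000e-03 -1.8180e-01] -0.02439532961820423 [ 0.14 -0.3   0.77]
blue px [256. 130.] z 25 c 508.8 -182.3 size 70.6 68.1 longdir deg 127.3
yel px [254.  19.] z 25 c 616.8 -201.2 size 40.2 24.1 longdir deg 79.5
red px [190. 198.] z 22 c 442.8 -93.9 size 10.8 6.0 longdir deg 79.5
red px [250. 196.] z 22 c 431.2 -166.3 size 46.9 4.8 longdir deg 79.5
red px [429.  14.] z 22 c 586.2 -377.7 size 35.2 22.5 longdir deg 79.5
```

View pics/w7.png

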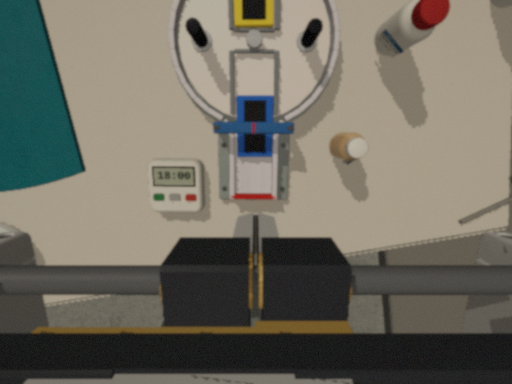

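Run:
```python
from h import *
z=load('w7.npz'); S=np.array([594.5,-197.5]); a=np.radians(-10.7); Rm=np.array([[np.cos(a),np.sin(a)],[-np.sin(a),np.cos(a)]])
for n,u,v,h in [('car front',255,157,25),('padfront',255,152.5,25),('car rear',255,96,25),('pad rear',255,100.5,25),('br out',255,133,44),('br in',255,122,44),('stop in',253,193.5,22),('L',238,150,25),('R',272,150,25),('barL',214,127,44),('barR',293,128,44)]:
    P=onplane(z,u,v,h); print(n,P.round(1),(Rm@(P[:2]-S)).round(1))
P=np.array([440.3,-170.0]); print('tcp',Rm@(P-S))
```

```text
car front [ 475.8 -177.    25. ] [-120.4   -1.9]
padfront [ 480.7 -177.9   25. ] [-115.4   -1.9]
car rear [ 539.6 -188.8   25. ] [-55.6  -1.7]
pad rear [ 535.1 -188.    25. ] [-60.2  -1.7]
br out [ 501.8 -181.8   44. ] [-94.   -1.8]
br in [ 512.6 -183.8   44. ] [-83.   -1.8]
stop in [ 434.2 -166.9   22. ] [-163.2    0.3]
L [ 486.9 -159.8   25. ] [-112.7   17.1]
R [ 480.  -197.1   25. ] [-112.6  -20.8]
barL [ 515.4 -141.6   44. ] [-88.1  40.3]
barR [ 499.6 -221.1   44. ] [-88.8 -40.8]
tcp [-156.62472515   -1.60794019]
```

Request:
carry_out:
  deltas:
    - [[0.8,0,0],0,0]
    - [[1.3,0,0],0,0]
    - [[1.3,0,0.5],0,0]
    - [[1.1,0,1.0],0,0]
    - [[0.55,0,1.5],0,0]
    - [[0,0,1.5],0,0]
    - [[0,0,1.5],0,0]
    - [[0,0,1.5],0,0]
    - [[0,0,1.5],0,0]
    - [[0,0,1.0],0,0]
    - [[0,0,0.8],0,0]
    - [[0,0,0.5],0,0]
    - [[0,0,0.3],0,0]
    - [[0,0,0.2],0,0]
    - [[0,0,0.1],0,0]
    - [[0,0,0.05],0,0]
    - [[0,0,0],0,0]
    - [[0,0,0],0,0]

```text
clock: 19.78
eef_pos: [490.4, -179.2, 12.8]
eef_rot: [3.141, -0.001, -0.181]
wrist_force: [0.1, -0.0, 0.8]
finger_gap: 0.9
```

Request:
carry_out:
  deltas:
    - [[0,0,0.1],0,0]
    - [[0,0,0.07],0,0]
    - [[0,0,0],0,0]

```text
clock: 20.03
eef_pos: [490.1, -179.1, 10.7]
eef_rot: [-3.142, 0.0, -0.181]
wrist_force: [0.0, 0.4, -0.7]
finger_gap: 0.5
```

Request:
carry_out:
  deltas:
    - [[0,0,0.05],0,0]
    - [[0,0,0],0,0]
    - [[0,0,0],0,0]

```text
clock: 20.28
eef_pos: [490.2, -179.1, 10.2]
eef_rot: [-3.142, 0.0, -0.181]
wrist_force: [-0.4, 0.2, 0.5]
finger_gap: -0.0
```

Request:
carry_out:
  deltas:
    - [[0,0,0.05],0,0]
    - [[0,0,0],0,0]
    - [[0,0,0],0,0]

```text
clock: 20.53
eef_pos: [490.2, -179.1, 9.9]
eef_rot: [3.142, -0.0, -0.181]
wrist_force: [-0.8, 1.1, 3.5]
finger_gap: 0.6
```

Request:
carry_out:
  deltas:
    - [[0,0,0.05],0,0]
    - [[0,0,0],0,0]
    - [[0,0,0],0,0]

```text
clock: 20.78
eef_pos: [490.5, -179.2, 9.8]
eef_rot: [3.141, -0.001, -0.181]
wrist_force: [-1.7, 1.1, 7.7]
finger_gap: -0.1
```

Request:
carry_out:
  deltas:
    - [[0,0,0.05],0,0]
    - [[0,0,0],0,0]
    - [[0,0,0],0,0]

```text
clock: 21.03
eef_pos: [490.7, -179.2, 9.7]
eef_rot: [3.141, -0.001, -0.181]
wrist_force: [-2.8, 2.1, 13.2]
finger_gap: 0.1
```

Request:
carry_out:
  deltas:
    - [[-0.1,0,0],0,0]
    - [[-0.2,0,0],0,0]
    - [[-0.2,0,0],0,0]
    - [[-0.2,0,0],0,0]
    - [[-0.2,0,0],0,0]
    - [[-0.2,0,0],0,0]

```text
clock: 21.53
eef_pos: [480.5, -177.4, 9.7]
eef_rot: [3.141, -0.003, -0.181]
wrist_force: [2.7, 0.9, 8.2]
finger_gap: 0.4
```

Request:
carry_out:
  deltas:
    - [[-0.2,0,0],0,0]
    - [[-0.2,0,0],0,0]
    - [[-0.2,0,0],0,0]
    - [[-0.2,0,0],0,0]
    - [[-0.2,0,0],0,0]
    - [[-0.2,0,0],0,0]

```text
clock: 22.03
eef_pos: [468.7, -175.2, 9.7]
eef_rot: [3.141, -0.003, -0.182]
wrist_force: [2.9, 2.1, 8.1]
finger_gap: 0.5
```

```bash
python3 snap.py side s8
python3 - <<'E'
from h import *
s=load('s8.npz')
cv2.imwrite('pics/s8c.png',cv2.resize(s['p'][200:310,200:320,::-1],None,fx=6,fy=5,interpolation=cv2.INTER_CUBIC))
E
```

```text
22.0333 [ 468.7 -175.2    9.7] [ 3.1413e+00 -3.1000e-03 -1.8150e-01] 0.5178812745099242 [2.87 2.09 8.05]
```

View pics/s8c.png

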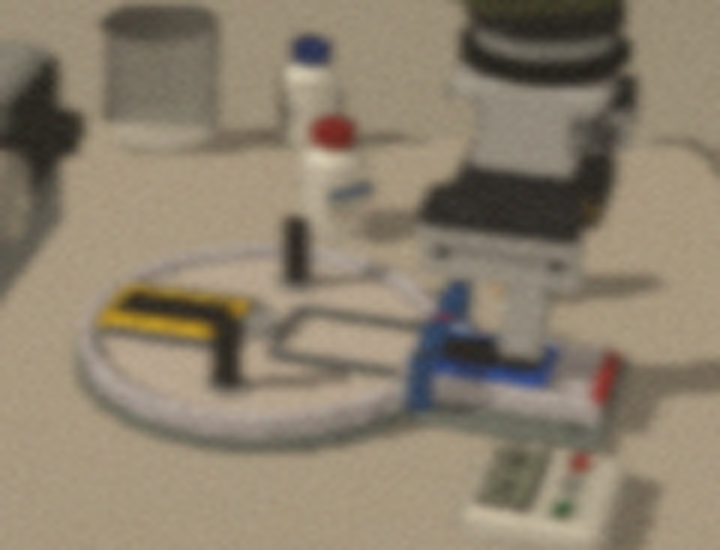

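Request:
carry_out:
  deltas:
    - [[-0.2,-0.01,0.02],0,0]
    - [[-0.2,-0.01,0],0,0]
    - [[-0.2,-0.01,0],0,0]
    - [[-0.2,-0.01,0],0,0]
    - [[-0.2,-0.01,0],0,0]
    - [[-0.2,-0.01,0],0,0]
    - [[-0.2,0,0],0,0]
    - [[-0.2,0,0],0,0]
    - [[-0.1,0,0],0,0]
    - [[0,0,0],0,0]

```text
clock: 22.92
eef_pos: [451.9, -171.7, 9.4]
eef_rot: [3.141, -0.003, -0.181]
wrist_force: [0.1, -0.4, 9.3]
finger_gap: 0.4
```

Request:
carry_out:
  deltas:
    - [[-0.1,0,0],0,0]
    - [[-0.1,0,0],0,0]
    - [[-0.1,0,0],0,0]
    - [[0,0,0],0,0]

```text
clock: 23.25
eef_pos: [449.0, -171.2, 9.4]
eef_rot: [3.141, -0.003, -0.182]
wrist_force: [1.2, -0.9, 8.4]
finger_gap: 0.7
```

Request:
carry_out:
  deltas:
    - [[-0.1,0,0],0,0]
    - [[-0.05,0,0],0,0]
    - [[0,0,0],0,0]

```text
clock: 23.5
eef_pos: [447.6, -171.0, 9.4]
eef_rot: [3.141, -0.003, -0.181]
wrist_force: [1.1, -1.3, 8.4]
finger_gap: 0.2
```

```bash
python3 snap.py side s9
python3 - <<'E'
from h import *
s=load('s9.npz')
cv2.imwrite('pics/s9c.png',cv2.resize(s['p'][240:300,255:325,::-1],None,fx=10,fy=9,interpolation=cv2.INTER_CUBIC))
E
```

```text
23.5 [ 447.6 -171.     9.4] [ 3.1409e+00 -2.9000e-03 -1.8150e-01] 0.1933352296757253 [ 1.12 -1.3   8.38]
```

View pics/s9c.png

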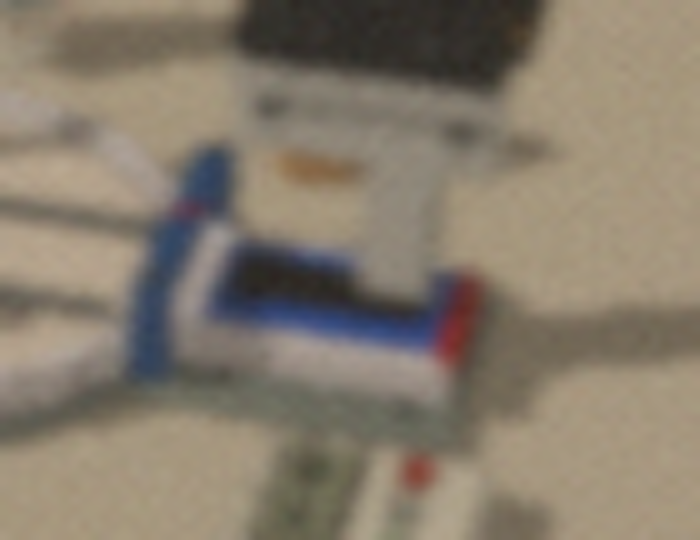

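Very near the stop; keep going in small steps until the drag force jumps.

Request:
carry_out:
  deltas:
    - [[-0.1,0,0],0,0]
    - [[-0.05,0,0],0,0]
    - [[0,0,0],0,0]

```text
clock: 23.8
eef_pos: [446.5, -170.8, 9.5]
eef_rot: [3.141, -0.004, -0.182]
wrist_force: [4.3, -1.0, 5.6]
finger_gap: 0.5
```

Request:
carry_out:
  deltas:
    - [[-0.1,0,0],0,0]
    - [[0,0,0],0,0]
    - [[0,0,0],0,0]

```text
clock: 24.05
eef_pos: [445.5, -170.6, 9.4]
eef_rot: [3.141, -0.004, -0.182]
wrist_force: [5.0, -0.4, 5.8]
finger_gap: 0.7
```

Request:
carry_out:
  deltas:
    - [[0,0,-0.2],0,0]
    - [[0,0,-0.5],0,0]
    - [[0,0,-1.5],0,0]
    - [[0,0,-2.0],0,0]
    - [[0,0,-2.0],0,0]
    - [[0,0,-2.0],0,0]
    - [[-1.5,0,-2.0],0,0]
    - [[-2.0,0,-2.0],0,0]
    - [[-2.0,0,-2.0],0,0]
    - [[-1.0,0,0],0,0]
    - [[0,0,0],0,0]
    - [[0,0,0],0,0]

```text
clock: 25.05
eef_pos: [380.1, -158.3, 150.2]
eef_rot: [-3.142, 0.0, -0.182]
wrist_force: [1.3, -0.0, -0.3]
finger_gap: 0.6
```

```bash
python3 snap.py wrist w8; python3 meas.py w8; python3 snap.py top t8;python3 - <<'E'
from h import *
s=load('w8.npz')
cv2.imwrite('pics/w8c.png',cv2.resize(s['p'][20:240,120:400,::-1],None,fx=2.8,fy=2.7,interpolation=cv2.INTER_CUBIC))
E
```

```text
25.05 [ 380.1 -158.3  150.2] [-3.1415e+00  1.0000e-04 -1.8180e-01] 0.5587525701559345 [ 1.34 -0.04 -0.32]
blue px [260. 108.] z 25 c 465.2 -174.6 size 62.6 36.9 longdir deg 168.7
blue px [280.  69.] z 25 c 505.8 -203.7 size 39.4 15.1 longdir deg 72.9
blue px [229.  70.] z 25 c 513.0 -158.1 size 38.5 15.4 longdir deg 79.5
red px [251. 143.] z 22 c 430.1 -166.1 size 43.8 4.7 longdir deg 79.5
red px [192. 144.] z 22 c 442.9 -93.7 size 10.8 5.8 longdir deg 79.5
25.1 [ 380.3 -158.3  149.8] [-3.1413e+00  8.0000e-04 -1.8170e-01] 0.7656255774794924 [ 0.51 -0.11  0.23]
```

View pics/w8c.png

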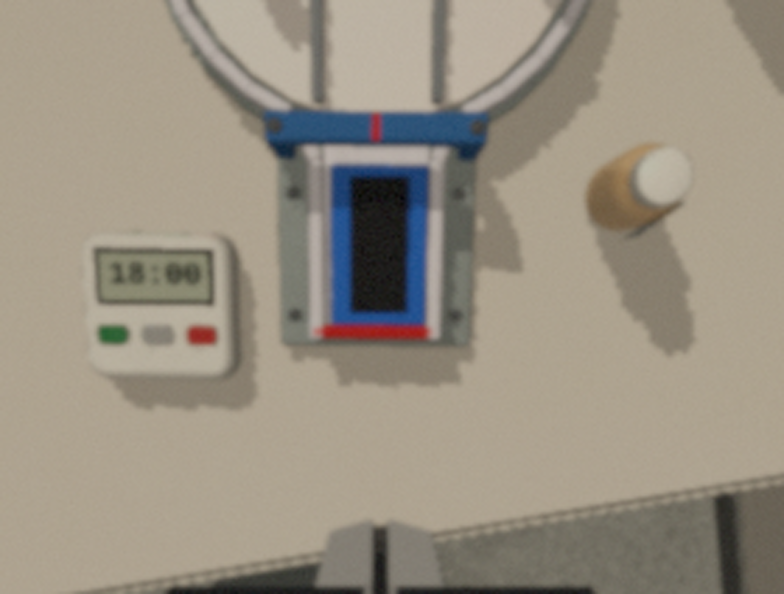

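```bash
python3 meas.py t8 | head -8
python3 - <<'E'
from h import *
z=load('w8.npz'); S=np.array([594.5,-197.5]); a=np.radians(-10.7); Rm=np.array([[np.cos(a),np.sin(a)],[-np.sin(a),np.cos(a)]])
hsv=cv2.cvtColor(z['p'],cv2.COLOR_RGB2HSV); col=hsv[80:150,257]; print([(80+i,c.tolist()) for i,c in enumerate(col) if i<8 or i>52])
m=np.array([[z['d'][v,u] for u in (246,260,270)] for v in (90,100,110,120,130)])
for i,v in enumerate((90,100,110,120,130)): print([round(float((z['eye']+ray(z,u,v)*z['d'][v-1:v+2,u-1:u+2].mean())[2]),1) for u in (244,255,268)])
E
python3 - <<'E'
from h import *
s=load('t8.npz')
cv2.imwrite('pics/t8c.png',cv2.resize(s['p'][140:280,210:350,::-1],None,fx=4.2,fy=4.2,interpolation=cv2.INTER_CUBIC))
E
```

```text
blue px [365. 197.] z 25 c 606.5 -481.2 size 15.7 15.2 longdir deg 178.0
yel px [275. 187.] z 25 c 637.6 -204.3 size 67.8 41.6 longdir deg 170.7
red px [324. 207.] z 22 c 578.4 -355.1 size 21.5 18.2 longdir deg 178.9
red px [101. 124.] z 22 c 828.7 338.6 size 30.4 29.9 longdir deg 136.1
[(80, [120, 13, 152]), (81, [112, 75, 133]), (82, [110, 149, 120]), (83, [107, 183, 114]), (84, [108, 177, 101]), (85, [109, 172, 71]), (86, [113, 134, 38]), (87, [120, 35, 22]), (133, [60, 18, 28]), (134, [109, 72, 39]), (135, [109, 180, 82]), (136, [108, 193, 124]), (137, [107, 194, 139]), (138, [109, 172, 139]), (139, [122, 115, 122]), (140, [163, 151, 115]), (141, [176, 193, 147]), (142, [1, 203, 158]), (143, [1, 216, 156]), (144, [1, 193, 144]), (145, [3, 141, 121]), (146, [10, 68, 102]), (147, [17, 39, 104]), (148, [20, 46, 121]), (149, [20, 49, 134])]
[23.3, 25.0, 23.4]
[23.8, 25.1, 23.2]
[23.6, 24.9, 23.4]
[23.7, 24.8, 23.7]
[23.8, 60.4, 23.4]
```

View pics/t8c.png

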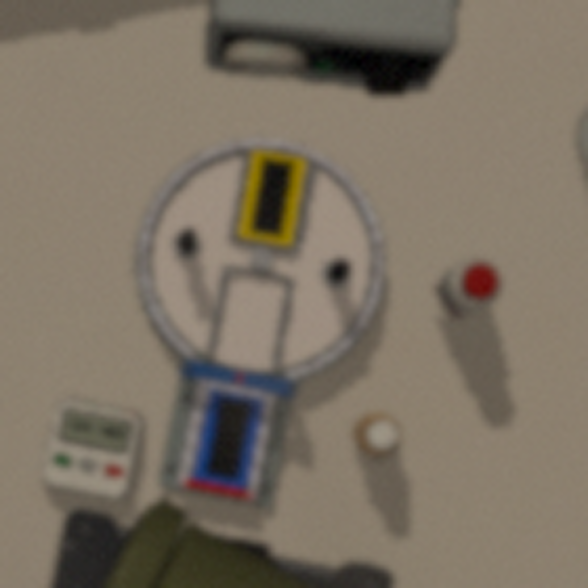

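```bash
python3 -c "
from cell import workorder; print(workorder.sign_off())"
```

```text
the job is handed in; nothing more can be done
None
```

The blue carrier is in the dock against the red end stop, and I handed the job in at about 25 s. The sign-off gives no verdict.

I turned the carousel about 77° clockwise by the peg nearer the gate. I then dragged the carrier out under the bridge with two presses of roughly 8–13 N, one on each side.

**Last checks, all met by the camera measurements:**
- **Blue carrier:** its centre is about 1.5 mm from the computed home point. There is no visible gap at the stop, and it is flat, with its top at about 24 mm.
- **Drag force:** it rose at the end, as expected on reaching the stop.
- **Yellow carrier:** it is still in its slot, about 44 mm from the axis.
- **Bottles and timer:** they look unmoved in the top view.
- **Arm:** raised clear of everything.

**What disagreed or went wrong:**
- **Fingertip height:** `manip.tcp_to_tips` says the tips are 22 mm ahead of the TCP. The side and wrist cameras and the later contact height all put them about 15 mm above the reported TCP instead. My first pass went over the peg without touching it, and I used the measured height from then on.
- **Carousel alignment:** it was about 1.5° off the dock axis, within the 5° tolerance.
- **Carrier position in the dock:** the measurement suggested the carrier lay a millimetre or so toward one wall, which is about the play in the channel.

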